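Set the platen stop with the setting block

ROBOT

A 6-joint arm with a two-finger parallel gripper is mounted at the origin on the work surface. World frame = base frame: x ahead of the robot, y to its left, z up, the work surface at z = 0. Lengths are in m, angles in rad, forces in N, time in s.
With the tool pointing down it reaches from about 0.275 to 0.975 m from the base axis. Payload 8.4 kg.
Tool frame: the origin (TCP) lies at the very end of the fingers, on their centre line; the grasp point (between the pads) lies manip.grasp_offset behind it (manip.grasp_offset is the distance from the TCP to the grasp point, in m); z points along the fingers, y is the direction in which the jaws open and shut (so a half turn about z gives the same grasp; the last joint's range is limited). The gripper opens to 92 mm and grips with 3 to 60 N. Pads are 20 mm wide; open, the fingers measure 128 mm over their backs; the gripper's body (75 mm by 189 mm) begins 69 mm behind the grasp point.
Start: joints at [1.218, 0.353, 1.633, -0, 1.155, -0.002], TCP at [0.215, 0.587, 0.215] pointing down, gripper open.
Joint ranges: [-2.63, 2.63], [-0.92, 2.1], [0.06, 2.66], [-1.3, 4.44], [0, 2.69], [-3.02, 3.02]. Speed limits (rad/s): [2.22, 2.22, 2.79, 3.14, 3.14, 3.14].

INTERFACE

Orientations are given as [roll, pitch, yaw] about the fixed x, y, z axes, in that order (R = Rz(yaw) Ry(pitch) Rx(roll)).
In Python, from station import sensors, optics, manip gives the robot as it stands. The module is installed in compiled form; this text tells all that it offers.
- The arm moves only by the tool play_rows, never from a script. Its argument "plan" is a list that holds one entry, the list of rows, each a list of 4 numbers: the shift along the world's x, y, z in m, then the turn about the world's z in rad. A call has 1 to 20 rows; each row shifts and turns the commanded pose from where the row before left it; what a row does not reach is not made up. A row lasts 1/8 s, in which the tool goes at most 62.5 mm and 10.7 degrees, less where a joint would pass 70% of its speed; a pose out of reach is approached as far as the arm can. A call with a gripper value outside its range is refused whole. "gripper" is the opening, from -1 (shut) to 1 (fully open), so that 0 is half open, set as the call begins (left out, the last holds). The fingers move at their own pace and stop on an object; "force" is the grip in N (left out, the last holds). Time passes only in rows, so rows that do not move let the fingers close. It gives the time, the measured TCP pose, the force and the opening at its end, in the units of the state.
- sensors.sense(): the state, without advancing time (a new reading comes with each control period).
- optics.snapshot(name): name is "side" or "top"; returns the picture (420x560x3 uint8, red, green, blue); there is no depth.
- optics.camera_info(name): a dict with "K" (3x3 intrinsics, pixels), "rvec" (rotation vector, rad) and "tvec" (3), from world to camera coordinates, as OpenCV has them. Camera axes: x right, y down, z forward; pixel columns grow to the right and rows downward; lengths in m; the calibration is good to about 2 mm. A picture is of the moment at which its call begins. camera_info takes no time and is no camera call.
- manip.close_job(): hands the job in, once; it reports no verdict.
The state is a dict: "clock": time; "joint_positions": joint angles; "joint_velocities": joint speeds; "tau": joint torques, N m; "ee_pos": TCP position; "tcp_rot": TCP orientation; "force": force on the tool from outside, world axes, zero at the start; "moment": the same for the moment, N m; "gripper_width": finger opening in m.
Only numpy, scipy, OpenCV 4.12 (cv2) and the standard library are available. Lean on these libraries where they do the work, as an engineer would, in place of code of your own. Each camera call takes 0.05 s, during which the arm holds its last target.

TASK

Set the height of the platen stop: put the driver on the stop's slotted screw and turn it until the setting block just drags beneath the sprung foot, a light drag that you have felt by sliding the block to and fro under the foot, neither loose nor jammed. Leave the flat of the block's tongue lying on the desk under the foot, still lightly pinched, and the driver standing in the screw; work gently and leave the other things where they are.

Things in the scene. Friction and masses are not known exactly. Their poses are not given: they have to be found in the camera images.
- stop: Fixed aluminium stop: a column carrying an arm. Origin on the desk straight below the screw axis; x points from the screw to the column, away from the open front; z up. Arm from 41 to 77 mm above the desk, reaching 25 mm before the origin and 25 mm to each side; column's near face at x = 65 mm; base flange (90 mm wide, 12 mm high) begins at x = 60 mm.
- well (a point): Mouth of the round well in the arm's top, 77 mm above the desk, on the screw axis: 17.6 mm diameter; the screw's top lies 20 mm down in it. The screw stays at its height; turned clockwise (seen from above) it lowers the foot by 3.0 mm per rad, the other way it raises it, and it stays where left. Turning takes about 0.1 N m.
- slot (a point): Centre of the floor of the screw's slot, 49 mm above the desk. It turns with the screw: x along the slot, z up. The slot is 5.5 mm wide, 8 mm deep, open at both ends.
- bed (a point): Point on the desk below the foot (on the screw axis). The round-nosed steel foot, 18 mm across, hangs under the arm on a spring of 2 N per mm of lift. At the start it is 1 to 7.5 mm clear of the top of a block lying under it; how much must be felt. Right drag: it presses the block with about 3.5 N (1.5 to 5.5 N will do; over 10 N is a jam).
- block: Loose L-shaped aluminium block, 0.19 to 0.26 kg. Origin at the underside below the middle of its upright tail; x along the tongue to the nose. Tail 26 (x) by 24 mm (y), 45 mm tall: grip it across y. Tongue 24 mm wide, 16 mm thick, flat top from x = 13 to 125 mm, then a ramp to the nose at 139 mm; the foot should bear at x = 105 mm. Friction with desk and foot 0.5 to 0.7.
- driver: Loose flat-bladed driver, 0.1 kg, upright in its holder. Origin at the blade's tip, z up to the grip, x along the blade's width. Blade 13 x 3 mm, 8 mm long; steel shaft 16 mm thick; collar 23 mm across at z = 52 to 58 mm; flat black grip 34 mm wide (x), 16 mm thick (y), z = 58 to 102 mm: grip across y. Let go in the well, it stays standing.
- holder: Fixed grey plastic holder for the driver, 60 x 60 mm, 45 mm tall, origin at its underside; the driver's tip stands on the hole's floor 7 mm above the desk.
- loupe: Bystander: black cylindrical loupe, 44 mm across, 40 mm tall, origin at its underside.
- weight_a: Bystander: steel page weight with a small knob, 44 mm across, 50 mm tall, origin at its underside.
- jar: Bystander: small amber jar with a white cap, 48 mm across, 60 mm tall, origin at its underside.
- clip_tin: Bystander: open steel tin of paper clips, 70 x 55 x 22 mm, origin at its underside.
Mind the look-alikes: they are no part of the job. What is shaped like the driver but orange is not meant. Several things have the shape of the block; the one meant has the colours described above.

How it is judged:
On the way, in this order (a step that is already met when the one before it is completed fails the run):
1. the driver stands with its blade in the screw's slot (distance between driver and slot below 0.005 m and angle between driver's own z axis and vertical below 0.15 rad), for 0.2 s.
2. the block is slid under the foot with a light drag: foot force 1.5 to 5.5 N while the block moves faster than 5 mm/s (contact force between block and stop between 1.5 and 5.5 N and x of slot in the frame of block between 0.07 and 0.124 m and y of slot in the frame of block between -0.011 and 0.011 m and angle between block's own z axis and vertical below 0.06 rad and linear speed of block above 0.005 m/s), for 0.2 s.
At the end, for the whole second after the job is handed in: Block at rest, flat on the desk, its tongue (70 to 124 mm from the tail's middle, within 11 mm of its centre line) under the foot, which presses it with 1.5 to 5.5 N; driver at rest in the screw, tip within 5 mm of the slot floor, leaning under 0.15 rad (all of step 1 and contact force between block and stop between 1.5 and 5.5 N and x of slot in the frame of block between 0.07 and 0.124 m and y of slot in the frame of block between -0.011 and 0.011 m and angle between block's own z axis and vertical below 0.06 rad and height (world z) of block below 0.004 m and linear speed of block below 0.01 m/s and linear speed of driver below 0.02 m/s); the robot touches nothing.
It fails at once if the block is jammed under or knocked against the stop (over 10 N) (contact force between block and stop above 10 N).
It fails at once if the driver is forced against the stop (over 60 N) (contact force between driver and stop above 60 N).
It fails at once if fingers or arm press on the stop (over 5 N) (contact force between any of the fingers, the arm and stop above 5 N).
It fails at once if a bystander is moved by more than 20 mm (distance of any of loupe, weight_a, jar, clip_tin from where it was at the start of the episode above 0.02 m).
It also fails if it takes over 72 s, if anything falls off the work surface, if the arm or the gripper's body presses on something with over 40 N, if the wrist force passes 120 N, or if a joint passes its speed limit or range.

## Working session

There is one attempt and no reset: what is moved stays moved. The work goes in short steps, Python scripts to look and compute and a tool call to move; the robot and the scene stay as the last step left them, time stands still between calls to the robot, and variables do not carry over. Pictures are saved under pics/ and viewed, and the job is handed in when it is done.

Besides the shell and the picture viewer there is one more tool, called after "Emit:" as name([rows], argument=value, ...), one row to a line, values as JSON. play_rows: Moves the arm, as the interface text tells. Its arguments: {"type":"object","properties":{"plan":{"type":"array","items":{"type":"array","items":{"type":"array","items":{"type":"number"}}}},"gripper":{"type":"number"},"force":{"type":"number"}},"required":["plan"]}

```bash
mkdir -p pics; python3 - <<'E'
from station import sensors, optics, manip
import cv2
for n in("top","side"):
    im=optics.snapshot(n); cv2.imwrite(f"pics/{n}0.png",im[:,:,::-1])
    print(optics.camera_info(n))
print(sensors.sense(), manip.grasp_offset)
E
```

```text
{'K': array([[468.67333256,   0.        , 275.83969796],
       [  0.        , 468.67333256, 213.42414921],
       [  0.        ,   0.        ,   1.        ]]), 'rvec': array([ 2.14527787, -2.17129914,  0.11103682]), 'tvec': array([0.02498285, 0.54796264, 1.07539877])}
{'K': array([[539.36519126,   0.        , 281.08281594],
       [  0.        , 539.36519126, 205.12080565],
       [  0.        ,   0.        ,   1.        ]]), 'rvec': array([ 2.07951784, -0.62651457,  0.34758812]), 'tvec': array([-0.4575312 ,  0.25556943,  1.1285261 ])}
{'clock': 0.1, 'joint_positions': array([ 1.21757959e+00,  3.53573443e-01,  1.63405230e+00,  6.29303438e-06,
        1.15523563e+00, -2.40784731e-03]), 'joint_velocities': array([-0.0006352 , -0.00308947, -0.00221087,  0.00047154,  0.00092889,
       -0.0011744 ]), 'tau': array([ 9.77860873e-04, -5.94902658e+01, -3.34933949e+01,  6.99870894e-02,
        1.83493498e-02,  9.32178750e-06]), 'ee_pos': array([0.21463087, 0.58650554, 0.21394538]), 'tcp_rot': array([-3.14032396e+00, -8.80905347e-06,  2.79078122e+00]), 'force': array([-0.03726028, -0.12663469,  0.49693554]), 'moment': array([ 0.0025114 , -0.00149103,  0.03552273]), 'gripper_width': 0.09193262512115617} 0.0187
```

View pics/top0.png

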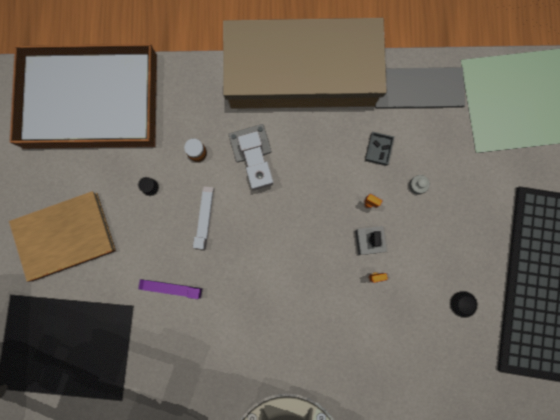

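View pics/side0.png

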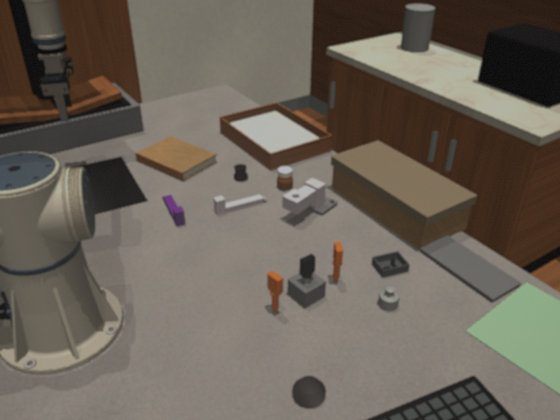

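```bash
cat > h.py <<'E'
import numpy as np, cv2
from station import sensors, optics, manip
def cam(n):
    c=optics.camera_info(n); R=cv2.Rodrigues(c["rvec"])[0]; return c["K"],R,c["tvec"],c["rvec"]
def p2w(n,u,v,z):
    K,R,t,_=cam(n); d=R.T@np.linalg.inv(K)@np.array([u,v,1.]); o=-R.T@t
    return o+d*(z-o[2])/d[2]
def w2p(n,p):
    K,R,t,r=cam(n); return cv2.projectPoints(np.array(p,float).reshape(-1,3),r,t,K,None)[0].reshape(-1,2)
def crop(src,dst,x,y,w,h,s):
    im=cv2.imread(src)[y:y+h,x:x+w]; cv2.imwrite(dst,cv2.resize(im,None,fx=s,fy=s,interpolation=cv2.INTER_CUBIC))
E
python3 - <<'E'
from h import *
crop("pics/top0.png","pics/t_stop.png",180,110,120,150,4)
crop("pics/top0.png","pics/t_drv.png",340,180,80,120,5)
crop("pics/side0.png","pics/s_stop.png",200,160,150,80,5)
crop("pics/side0.png","pics/s_drv.png",250,220,120,110,5)
for n in("top",):
  K,R,t,r=cam(n); print(-R.T@t)
E
```

```text
[0.42328803 0.00774467 1.13054721]
```

View pics/t_stop.png

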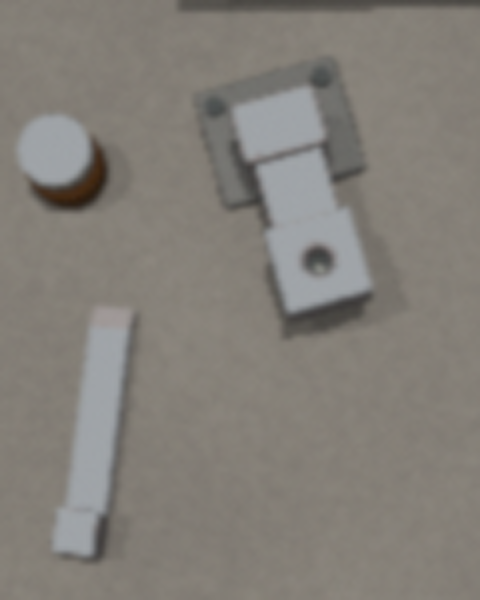

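View pics/t_drv.png

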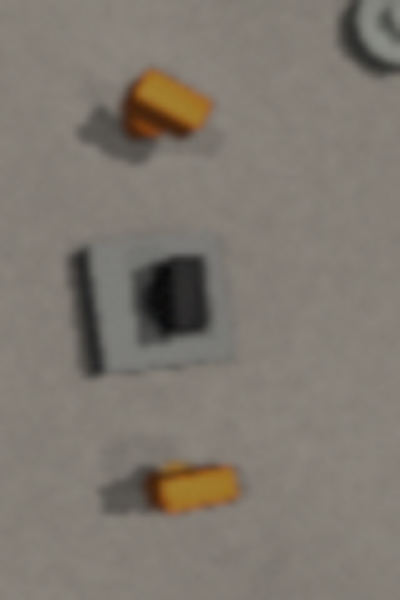

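View pics/s_stop.png

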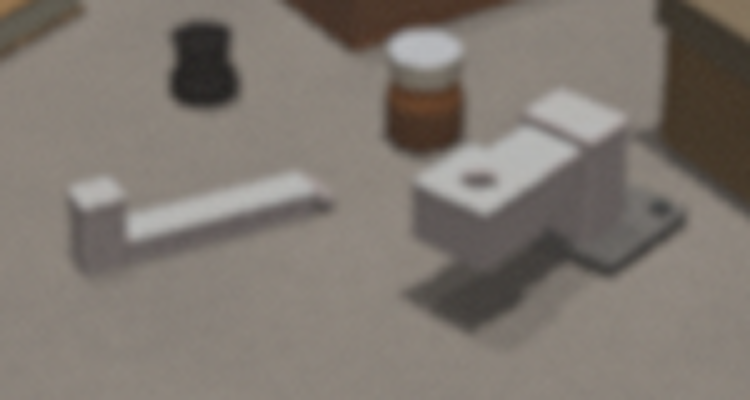

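View pics/s_drv.png

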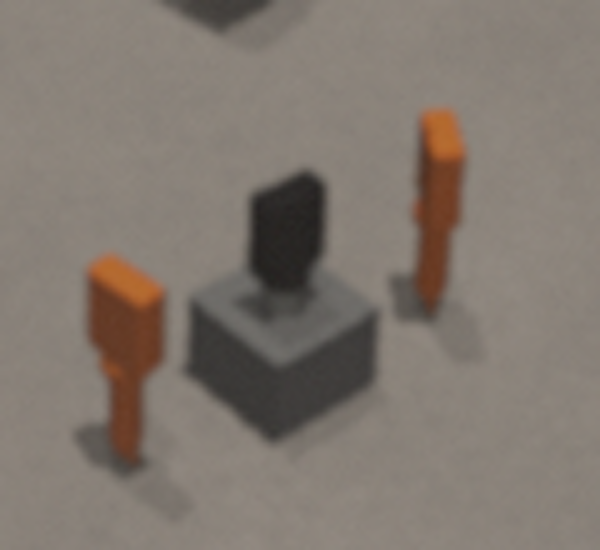

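```bash
python3 - <<'E'
from h import *
a={}
for n in("top","side"):
    a[n]=np.mean([optics.snapshot(n).astype(float) for _ in range(8)],0)
    np.save(f"avg_{n}.npy",a[n])
def c(n,x,y,w,h,s,out,lo=None,hi=None):
    im=a[n][y:y+h,x:x+w,::-1]; lo=np.percentile(im,1) if lo is None else lo; hi=np.percentile(im,99) if hi is None else hi
    im=np.clip((im-lo)/(hi-lo)*255,0,255).astype(np.uint8)
    cv2.imwrite(out,cv2.resize(im,None,fx=s,fy=s,interpolation=cv2.INTER_CUBIC))
c("top",250,166,20,20,28,"pics/slot.png")
c("top",250,166,20,20,28,"pics/slotd.png",20,90)
c("side",280,185,36,24,20,"pics/slots.png")
c("top",355,225,40,32,18,"pics/drv.png",10,120)
print(a["top"][168:182,253:267].mean(2).astype(int))
E
```

```text
[[164 164 163 163 163 163 163 163 164 164 164 164 164 163]
 [163 163 164 163 162 160 161 161 163 163 163 164 164 164]
 [164 163 163 160 155 149 146 150 156 160 163 163 164 164]
 [164 163 160 150 136 120 112 119 133 149 158 162 163 164]
 [163 161 149 125 100  81  75  80  97 125 147 159 163 163]
 [163 156 135 102  75  66  65  65  74  99 130 153 162 163]
 [162 153 127  93  73  71  70  71  72  87 123 151 162 164]
 [162 153 126  93  76  80  85  81  78  89 122 151 162 163]
 [163 155 131 101  85  96 117 112  96 102 126 150 162 164]
 [163 159 144 123 106 108 127 129 115 122 143 158 163 164]
 [164 162 158 148 133 122 124 129 129 141 156 162 163 164]
 [164 163 163 161 154 148 147 149 153 158 162 163 164 164]
 [164 164 163 164 163 161 161 162 163 163 164 164 164 164]
 [164 164 164 164 163 164 164 164 164 164 164 164 164 164]]
```

View pics/slot.png

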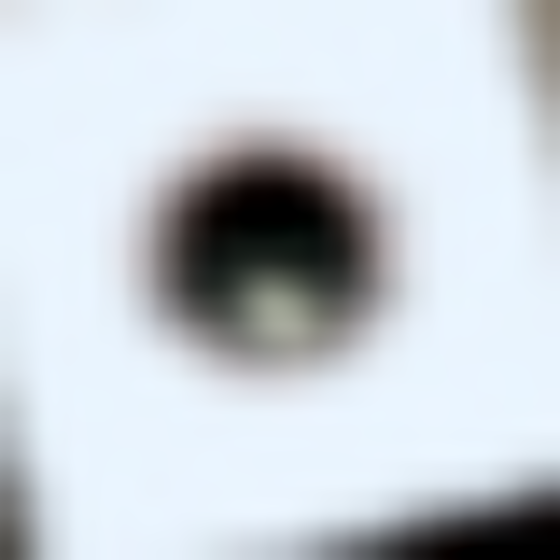

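View pics/slots.png

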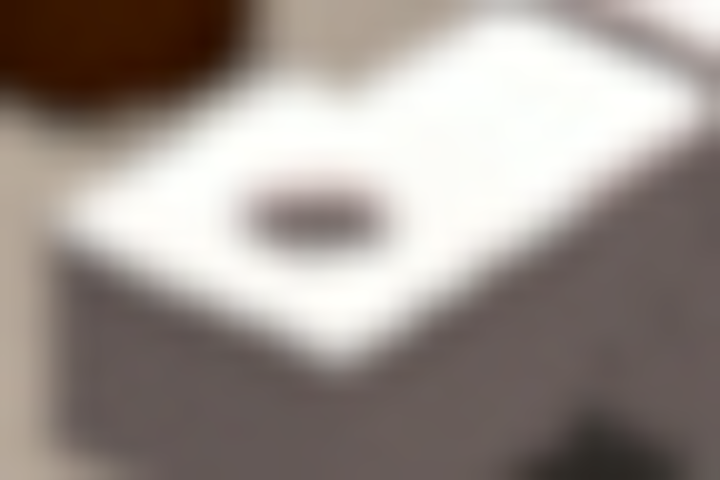

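View pics/drv.png

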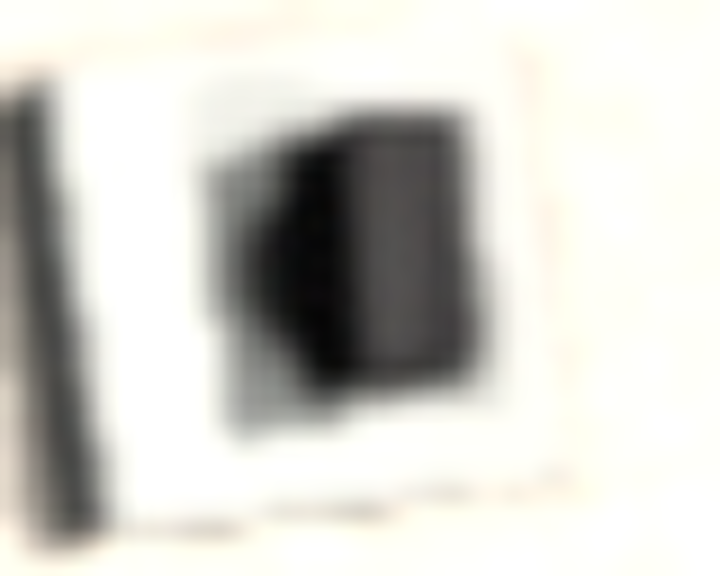

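```bash
cat > fit.py <<'E'
from h import *
from scipy.optimize import least_squares
def tr(pose,pts):
    x,y,a=pose; pts=np.array(pts,float); c,s=np.cos(a),np.sin(a)
    return np.c_[x+c*pts[:,0]-s*pts[:,1], y+s*pts[:,0]+c*pts[:,1], pts[:,2]]
def fit(n,pts,px,x0):
    r=least_squares(lambda p:(w2p(n,tr(p,pts))-px).ravel(),x0,loss='soft_l1'); return r.x,np.abs(r.fun).max()
def pix(cr,ox,oy,s): return np.array(cr,float)/s+[ox,oy]-.5+.5/s
E
python3 - <<'E'
from fit import *
T=lambda c:pix(c,180,110,4)
# stop
pts=[[25,25,77],[25,-25,77],[-25,-25,77],[-25,25,77],[0,0,77]]
s,e=fit("top",np.array(pts)/1e3,T([(266,232),(350,208),(372,292),(288,314),(318,260)]),[.5,.05,0]);print("stop",s,e)
pts=[[-13,12,45],[13,12,45],[13,-12,45],[-13,-12,45],[125,12,16],[125,-12,16],]
b,e=fit("top",np.array(pts)/1e3,T([(53,550),(58,508),(102,512),(96,557),(93,326),(131,328)]),[.4,.15,0]);print("block",b,e)
D=lambda c:pix(c,355,225,18)
pts=[[17,8,109],[17,-8,109],[-17,-8,109],[-17,8,109]]
d,e=fit("top",np.array(pts)/1e3,D([(347,110),(466,108),(480,383),(352,388)]),[.4,-.2,0]);print("drv",d,e)
ims=[]
for n in("top","side"):
    k=4
    im=cv2.resize(np.load(f"avg_{n}.npy")[:,:,::-1].astype(np.uint8),None,fx=k,fy=k,interpolation=cv2.INTER_CUBIC)
    def poly(P,pose,col,closed=True):
        q=(w2p(n,tr(pose,np.array(P)/1e3))+.5)*k-.5
        cv2.polylines(im,[np.round(q*8).astype(np.int32)],closed,col,1,cv2.LINE_AA,3)
    poly([[25,25,77],[25,-25,77],[-25,-25,77],[-25,25,77]],s,(0,0,255))
    poly([[-25,-25,77],[-25,-25,41],[-25,25,41],[-25,25,77]],s,(0,0,255),False)
    th=np.linspace(0,6.28,40); poly(np.c_[8.8*np.cos(th),8.8*np.sin(th),77+0*th],s,(0,255,0))
    poly([[60,45,12],[60,-45,12]],s,(255,0,0)); 
    poly([[-13,12,45],[13,12,45],[13,-12,45],[-13,-12,45]],b,(0,0,255))
    poly([[13,12,16],[125,12,16],[125,-12,16],[13,-12,16]],b,(0,255,0))
    poly([[-13,12,0],[139,12,0],[139,-12,0],[-13,-12,0]],b,(255,0,0))
    for z in(65,109): poly([[17,8,z],[17,-8,z],[-17,-8,z],[-17,8,z]],d,(0,0,255))
    if n=="top":
        cv2.imwrite("pics/o_ts.png",im[4*110:4*260,4*180:4*300]); cv2.imwrite("pics/o_td.png",cv2.resize(im[4*215:4*265,4*350:4*400],None,fx=2.5,fy=2.5))
    else:
        cv2.imwrite("pics/o_ss.png",im[4*160:4*240,4*200:4*350]); cv2.imwrite("pics/o_sd.png",cv2.resize(im[4*250:4*310,4*280:4*340],None,fx=2.,fy=2.))
E
```

```text
stop [0.63206202 0.05465321 0.25254636] 0.2771173317803175
block [ 0.48105861  0.19732894 -0.11994179] 0.41834611655195886
drv [ 0.48222445 -0.20263506  0.00177825] 0.40494944260512966
```

View pics/o_ts.png

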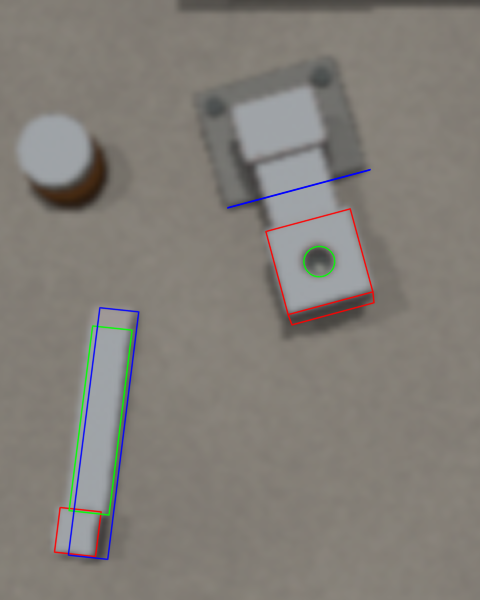

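View pics/o_ss.png

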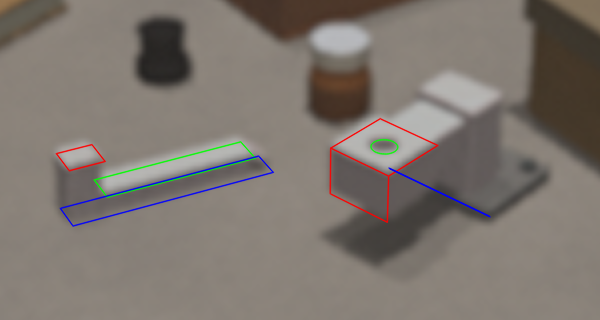

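View pics/o_td.png

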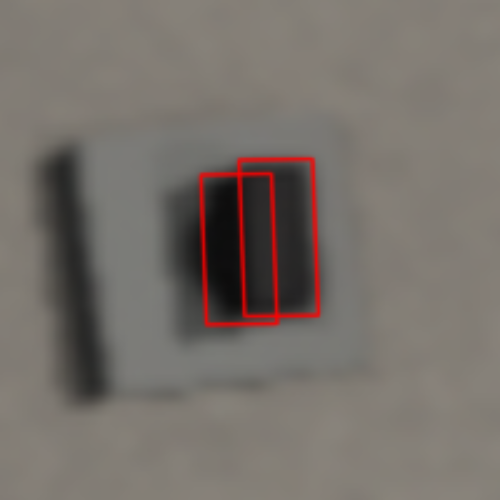

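View pics/o_sd.png

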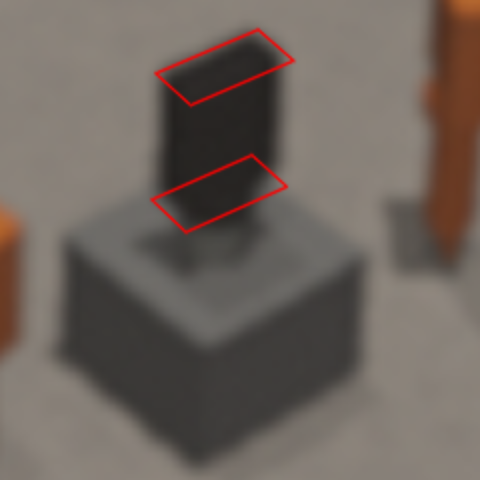

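Emit:
play_rows([
  [[0.01335,-0.0394,0,0.0175],[0.01335,-0.0394,0,0.0175],[0.01335,-0.0394,0,0.0175],[0.01335,-0.0394,0,0.0175],[0.01335,-0.0394,0,0.0175],[0.01335,-0.0394,0,0.0175],[0.01335,-0.0394,0,0.0175],[0.01335,-0.0394,0,0.0175],[0.01335,-0.0394,0,0.0175],[0.01335,-0.0394,0,0.0175],[0.01335,-0.0394,0,0.0175],[0.01335,-0.0394,0,0.0175],[0.01335,-0.0394,0,0.0175],[0.01335,-0.0394,0,0.0175],[0.01335,-0.0394,0,0.0175],[0.01335,-0.0394,0,0.0175],[0.01335,-0.0394,0,0.0175],[0.01335,-0.0394,0,0.0175],[0.01335,-0.0394,0,0.0175],[0.01335,-0.0394,0,0.0175]],
], gripper=0.0, force=25)

```text
clock: 3.4
ee_pos: [0.4821, -0.2025, 0.2147]
tcp_rot: [-3.142, 0.0, 3.141]
force: [1.0, -0.0, 0.6]
gripper_width: 0.0461
```

Emit:
play_rows([
  [[0,0,-0.02,0],[0,0,-0.03,0],[0,0,-0.03,0],[0,0,-0.03,0],[0,0,-0.02,0],[0,0,-0.01,0],[0,0,-0.0037,0],[0,0,0,0]],
])

```text
clock: 4.4
ee_pos: [0.4821, -0.2012, 0.0713]
tcp_rot: [-3.141, 0.001, 3.141]
force: [-0.5, 0.2, -0.1]
gripper_width: 0.0462
```

```bash
python3 - <<'E'
from h import *
cv2.imwrite("pics/s1.png",optics.snapshot("side")[:,:,::-1]); crop("pics/s1.png","pics/s1c.png",240,180,130,140,5)
print(sensors.sense()["joint_positions"],sensors.sense()["ee_pos"])
E
```

```text
[-3.98215114e-01  3.83815969e-01  1.96909070e+00  1.32234524e-05
  7.87716253e-01 -1.96820281e+00] [ 0.48221886 -0.20123408  0.07149525]
```

View pics/s1c.png

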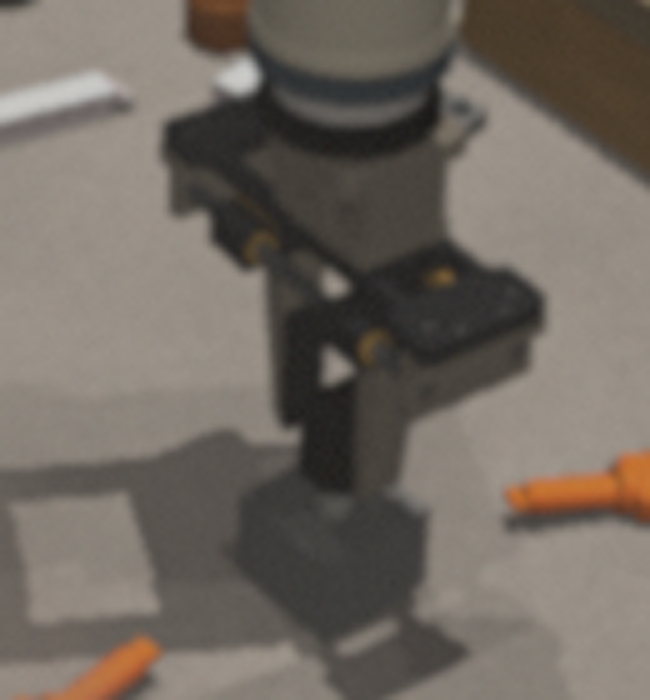

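Emit:
play_rows([
  [[0,0,0,0],[0,0,0,0],[0,0,0,0],[0,0,0,0],[0,0,0,0],[0,0,0,0]],
], gripper=-1, force=25)

```text
clock: 5.2
ee_pos: [0.4818, -0.202, 0.071]
tcp_rot: [-3.14, 0.0, 3.141]
force: [-0.8, -5.4, -0.7]
gripper_width: 0.0161
```

Emit:
play_rows([
  [[0,0,0.01,0],[0,0,0.02,0],[0,0,0.03,0],[0,0,0.03,0],[0,0,0.02,0],[0,0,0.01,0],[0,0,0,0],[0,0,0,0]],
])

```text
clock: 6.2
ee_pos: [0.4812, -0.2008, 0.19]
tcp_rot: [3.141, -0.001, 3.141]
force: [0.1, 0.0, -1.4]
gripper_width: 0.0161
```

```bash
python3 - <<'E'
from h import *
s=sensors.sense();print(s["ee_pos"],s["force"],s["gripper_width"])
cv2.imwrite("pics/s2.png",optics.snapshot("side")[:,:,::-1]); crop("pics/s2.png","pics/s2c.png",240,150,130,140,5)
E
```

```text
[ 0.4812325  -0.20084249  0.18995352] [ 0.13227066  0.04554557 -1.40083665] 0.016067690955114688
```

View pics/s2c.png

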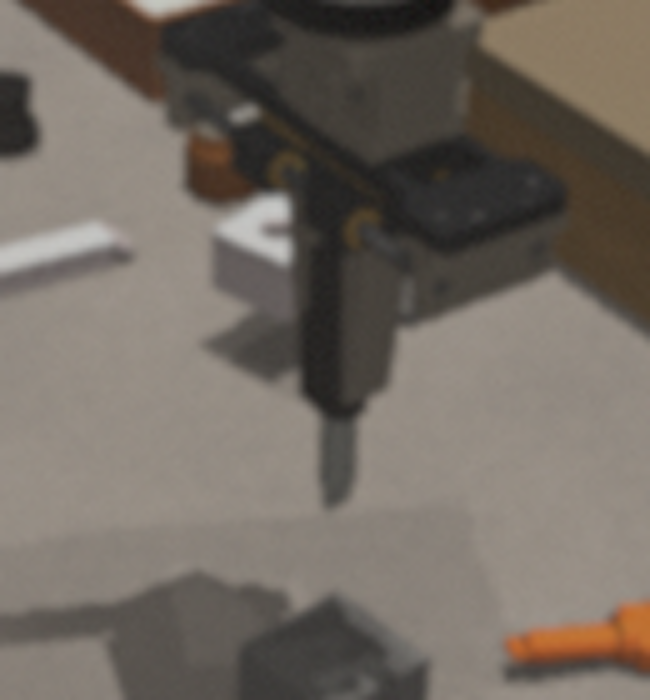

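```bash
python3 - <<'E'
from h import *
a=np.load("avg_top.npy")[169:182,253:267]
print(a[...,0].astype(int));print((100*a[...,2]/a[...,0]).astype(int));
print(w2p("top",[[.632,.0547,.077],[.632,.0547,.057],[.632,.0547,.049]]))
n=2
E
```

```text
[[159 159 159 159 158 157 158 158 159 159 159 159 160 159]
 [159 159 159 158 154 149 146 149 154 157 159 159 160 159]
 [160 159 157 149 138 123 115 122 136 149 156 159 159 159]
 [159 158 148 127 103  84  78  82 100 128 147 156 159 159]
 [159 154 136 104  77  67  66  65  75 102 131 151 158 159]
 [158 152 128  95  73  70  69  69  71  89 126 150 158 159]
 [158 151 127  94  75  78  85  81  77  89 124 150 158 159]
 [159 153 131 101  85  95 117 112  96 102 126 148 158 159]
 [159 156 142 123 106 108 127 130 116 122 142 155 159 160]
 [159 158 155 147 133 123 125 130 130 140 153 158 159 160]
 [159 159 159 157 152 148 146 148 150 155 158 159 159 160]
 [159 159 159 159 159 158 158 158 159 159 160 160 160 160]
 [159 160 160 159 159 159 160 160 160 160 159 159 160 159]]
[[105 105 105 105 104 104 103 104 104 104 105 105 105 105]
 [105 105 104 103 101 100 100 101 102 103 104 105 105 105]
 [105 104 103 101  98  96  96  96  97  99 102 104 105 105]
 [105 103 101  98  95  94  94  95  94  96 100 104 105 105]
 [104 103  99  96  94  96  98  99  96  95  99 103 104 105]
 [104 102  99  96  97 100 101 102 101  96  97 101 104 105]
 [104 102  99  97 100 100  99 100 101  98  98 102 104 105]
 [105 103 100  99 100  99  97  97  98  99 100 103 104 105]
 [105 104 102 100  99  99  97  96  97  99 101 103 105 105]
 [105 105 104 102 100  99  99  98  99 101 103 104 105 105]
 [105 105 105 104 102 101 101 101 103 104 104 105 105 105]
 [105 105 105 105 104 104 104 104 104 105 105 105 104 105]
 [105 105 104 105 105 105 104 105 105 105 105 105 105 105]]
[[259.30290837 174.92911116]
 [259.69845827 176.5997788 ]
 [259.85267164 177.2511234 ]]
```

Emit:
play_rows([
  [[0.00502,0.0086,0,0.01],[0.01,0.0171,0,0.02],[0.01505,0.0257,0,0.03],[0.01505,0.0257,0,0.03],[0.01505,0.0257,0,0.03],[0.01505,0.0257,0,0.03],[0.01505,0.0257,0,0.03],[0.01505,0.0257,0,0.03],[0.01505,0.0257,0,0.03],[0.01505,0.0257,0,0.03],[0.01,0.0171,0,0.02],[0.00502,0.0086,0,0.01],[0,0,-0.02,0],[0,0,-0.015,0],[0,0,0,0],[0,0,0,0]],
])

```text
clock: 8.25
ee_pos: [0.6324, 0.0557, 0.1563]
tcp_rot: [-3.141, 0.0, -2.843]
force: [-0.1, 0.7, -1.1]
gripper_width: 0.0155
```

```bash
python3 - <<'E'
from h import *
s=sensors.sense();print(s["ee_pos"],s["tcp_rot"],s["force"],s["joint_positions"])
ims=[optics.snapshot("side") for _ in range(4)]
a=np.mean(ims,0); np.save("a3.npy",a)
cv2.imwrite("pics/s3.png",a[:,:,::-1].astype(np.uint8)); crop("pics/s3.png","pics/s3c.png",260,130,90,90,7)
E
```

```text
[0.63241424 0.0556562  0.1562955 ] [-3.14149953e+00  3.21809943e-04 -2.84285459e+00] [-0.11659056  0.74045472 -1.11048787] [ 8.54299895e-02  4.25327169e-01  1.66400879e+00 -2.63536928e-05
  1.05192247e+00 -1.78409132e+00]
```

View pics/s3c.png

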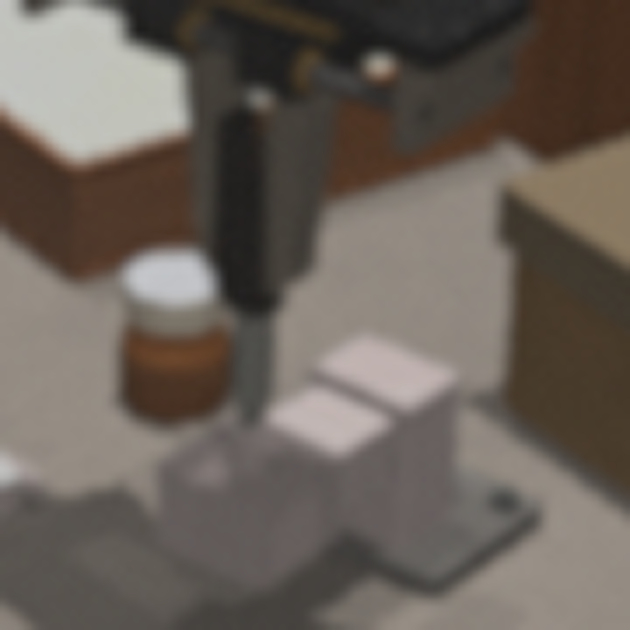

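```bash
python3 - <<'E'
from fit import *
k=10;ox,oy,w,h=275,155,50,50
a=np.load("a3.npy")[oy:oy+h,ox:ox+w,::-1]
im=np.clip((a-20)*1.5,0,255).astype(np.uint8); im=cv2.resize(im,None,fx=k,fy=k,interpolation=cv2.INTER_CUBIC)
raw=im.copy()
def poly(P,pose,col,dz=0):
    P=np.array(P,float); P[:,2]+=dz
    q=(w2p("side",tr(pose,P/1e3))+.5-[ox,oy])*k-.5
    cv2.polylines(im,[np.round(q*8).astype(np.int32)],True,col,1,cv2.LINE_AA,3)
th=np.linspace(0,6.28,40)
circ=lambda r,z:np.c_[r*np.cos(th),r*np.sin(th),z+0*th]
s=[.632062,.054653,.2525]
poly(circ(8.8,77),s,(0,255,0))
for dx in (0,):
  d=[.6324,.0553,3.4407]; dz=156.3-64
  for z in(8,30,52): poly(circ(8,z),d,(0,0,255),dz)
  poly(circ(11.5,52),d,(255,0,0),dz);poly(circ(11.5,58),d,(255,0,0),dz)
  poly([[6.5,1.5,0],[6.5,-1.5,0],[-6.5,-1.5,0],[-6.5,1.5,0]],d,(0,255,255),dz)
cv2.imwrite("pics/o3.png",np.hstack([raw,im])[:, :])
E
```

```text
(no output)
```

View pics/o3.png

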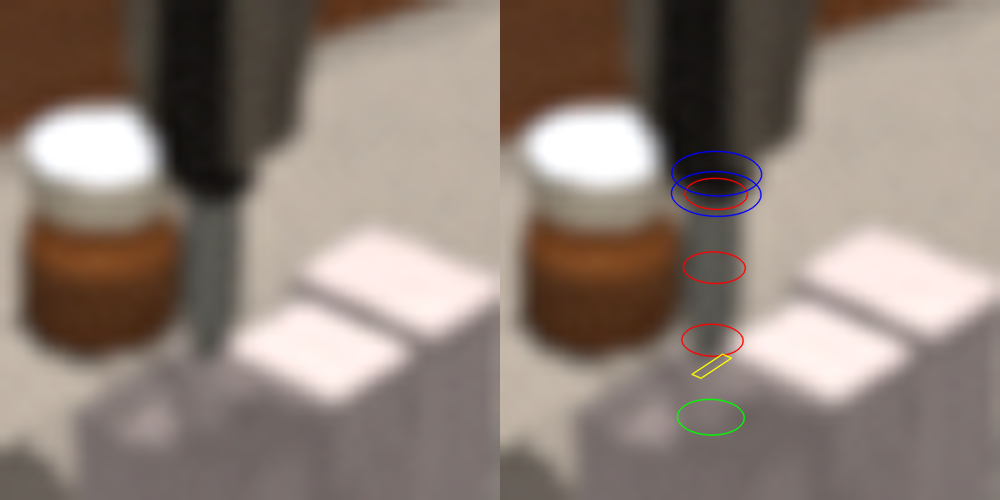

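Emit:
play_rows([
  [[0,0,-0.01,0],[0,0,-0.01,0],[0,0,-0.003,0],[0,0,-0.001,0],[0,0,0,0]],
])

```text
clock: 9.07
ee_pos: [0.6323, 0.0559, 0.1319]
tcp_rot: [-3.142, 0.0, -2.842]
force: [-0.2, 0.0, -1.0]
gripper_width: 0.0161
```

Emit:
play_rows([
  [[0,0,-0.001,0],[0,0,-0.001,0],[0,0,-0.0005,0]],
])

```text
clock: 9.45
ee_pos: [0.6322, 0.0559, 0.1294]
tcp_rot: [-3.142, 0.0, -2.842]
force: [-0.1, 0.7, 0.0]
gripper_width: 0.0157
```

Emit:
play_rows([
  [[0,0,-0.001,0],[0,0,-0.001,0],[0,0,0,0]],
])

```text
clock: 9.82
ee_pos: [0.6322, 0.0559, 0.1273]
tcp_rot: [3.142, -0.0, -2.842]
force: [0.6, -0.3, -1.6]
gripper_width: 0.0154
```

Emit:
play_rows([
  [[0,0,-0.001,0],[0,0,-0.001,0],[0,0,0,0]],
])

```text
clock: 10.2
ee_pos: [0.6322, 0.056, 0.1253]
tcp_rot: [3.142, -0.0, -2.842]
force: [-0.2, 0.0, -0.7]
gripper_width: 0.0159
```

Emit:
play_rows([
  [[0,0,-0.001,0],[0,0,-0.001,0],[0,0,0,0]],
])

```text
clock: 10.58
ee_pos: [0.6322, 0.0559, 0.1233]
tcp_rot: [3.142, -0.0, -2.842]
force: [0.5, -0.5, -1.8]
gripper_width: 0.0156
```

Emit:
play_rows([
  [[0,0,-0.001,0],[0,0,-0.001,0],[0,0,0,0]],
])

```text
clock: 10.95
ee_pos: [0.6321, 0.0559, 0.1213]
tcp_rot: [3.142, -0.0, -2.842]
force: [-0.4, 0.6, -0.4]
gripper_width: 0.0158
```

Emit:
play_rows([
  [[0,0,-0.001,0],[0,0,-0.001,0],[0,0,0,0]],
])

```text
clock: 11.32
ee_pos: [0.6323, 0.0558, 0.1193]
tcp_rot: [-3.141, 0.0, -2.842]
force: [0.4, -0.2, -1.5]
gripper_width: 0.0156
```

Emit:
play_rows([
  [[0,0,-0.001,0],[0,0,-0.001,0],[0,0,0,0]],
])

```text
clock: 11.7
ee_pos: [0.6323, 0.0559, 0.1173]
tcp_rot: [-3.141, 0.0, -2.842]
force: [0.8, -0.8, -0.8]
gripper_width: 0.0157
```

Emit:
play_rows([
  [[0,0,-0.001,0],[0,0,0,0]],
])

```text
clock: 11.95
ee_pos: [0.6323, 0.0559, 0.1164]
tcp_rot: [-3.141, 0.0, -2.842]
force: [0.9, 0.2, -0.6]
gripper_width: 0.016
```

Emit:
play_rows([
  [[0,0,-0.001,0],[0,0,0,0]],
])

```text
clock: 12.2
ee_pos: [0.6323, 0.0559, 0.1153]
tcp_rot: [-3.141, 0.0, -2.842]
force: [1.3, -0.8, 0.1]
gripper_width: 0.0157
```

Emit:
play_rows([
  [[0,0,-0.001,0],[0,0,0,0]],
])

```text
clock: 12.45
ee_pos: [0.6324, 0.0559, 0.1146]
tcp_rot: [-3.141, 0.0, -2.842]
force: [0.0, -1.8, 3.2]
gripper_width: 0.0155
```

Emit:
play_rows([
  [[0,0,-0.001,0],[0,0,0,0]],
])

```text
clock: 12.7
ee_pos: [0.6326, 0.0559, 0.1143]
tcp_rot: [-3.141, 0.001, -2.842]
force: [-1.7, -1.9, 8.7]
gripper_width: 0.016
```

Emit:
play_rows([
  [[0,0,0.0015,0],[0,0,0,0]],
])

```text
clock: 12.95
ee_pos: [0.6322, 0.0559, 0.1148]
tcp_rot: [-3.141, 0.0, -2.842]
force: [0.9, -2.2, 0.1]
gripper_width: 0.0157
```

Emit:
play_rows([
  [[0,0,0,0],[0,0,0,0],[0,0,0,0]],
], gripper=-0.1)

```text
clock: 13.32
ee_pos: [0.632, 0.0561, 0.1147]
tcp_rot: [3.141, -0.0, -2.842]
force: [0.6, -0.1, -0.1]
gripper_width: 0.0414
```

```bash
python3 - <<'E'
from h import *
s=sensors.sense();print(s["ee_pos"],s["force"],s["moment"],s["gripper_width"])
cv2.imwrite("pics/s4.png",optics.snapshot("side")[:,:,::-1]); crop("pics/s4.png","pics/s4c.png",260,130,90,90,7)
E
```

```text
[0.63202243 0.0560928  0.11474127] [ 0.59454567 -0.10008971 -0.07695851] [ 0.06744473 -0.01371861  0.05137845] 0.04142920186098136
```

View pics/s4c.png

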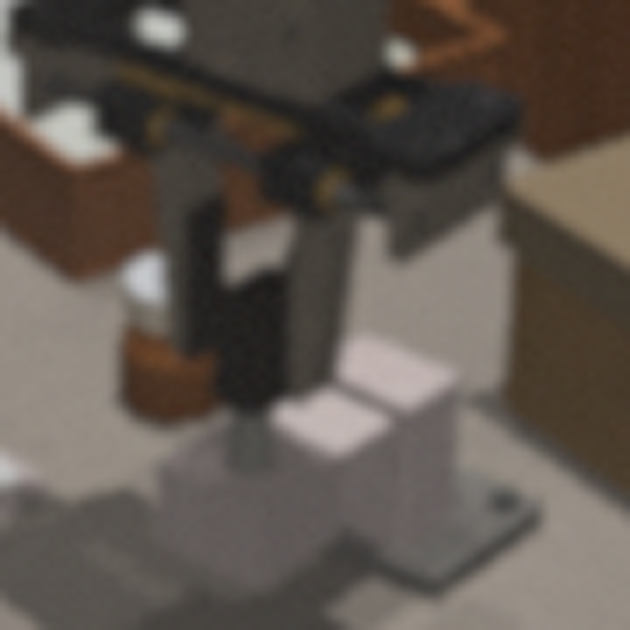

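Emit:
play_rows([
  [[0,0,0.015,0],[0,0,0.025,0],[0,0,0.02,0],[-0.0101,0.0093,0,-0.028],[-0.0201,0.0188,0,-0.056],[-0.0201,0.0188,0,-0.056],[-0.0201,0.0188,0,-0.056],[-0.0201,0.0188,0,-0.056],[-0.0201,0.0188,0,-0.056],[-0.0201,0.0188,-0.01,-0.056],[-0.0201,0.0188,-0.02,-0.056],[0,0,-0.03,0],[0,0,-0.03,0],[0,0,-0.03,0],[0,0,-0.02,0],[0,0,-0.015,0],[0,0,-0.006,0],[0,0,0,0]],
], gripper=0.1)

```text
clock: 15.62
ee_pos: [0.4816, 0.1969, 0.0141]
tcp_rot: [3.142, 0.0, 3.021]
force: [-1.2, -0.4, 0.3]
gripper_width: 0.0504
```

```bash
python3 - <<'E'
from h import *
s=sensors.sense();print(s["ee_pos"],s["tcp_rot"],s["force"],s["moment"],s["gripper_width"])
cv2.imwrite("pics/s5.png",optics.snapshot("side")[:,:,::-1]); crop("pics/s5.png","pics/s5c.png",190,130,140,110,5)
E
```

```text
[0.48162244 0.19691235 0.01412997] [3.14151304e+00 1.37656164e-04 3.02078285e+00] [-1.17282472 -0.37533569  0.27270392] [ 0.03121738 -0.00805972 -0.00241473] 0.05044311830111686
```

View pics/s5c.png

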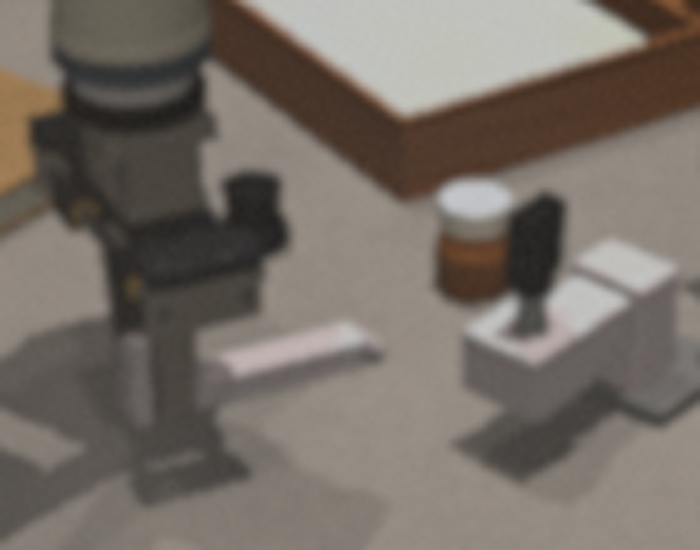

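Emit:
play_rows([
  [[0,0,0,0],[0,0,0,0],[0,0,0,0],[0,0,0,0]],
], gripper=-1, force=20)

```text
clock: 16.18
ee_pos: [0.4817, 0.197, 0.0142]
tcp_rot: [3.141, 0.001, 3.021]
force: [-0.4, -0.3, 4.8]
gripper_width: 0.0238
```

Emit:
play_rows([
  [[0,0,0.0008,0],[0,0,0,0]],
])

```text
clock: 16.42
ee_pos: [0.4811, 0.1967, 0.0145]
tcp_rot: [-3.141, -0.001, 3.021]
force: [-0.3, 0.4, -2.9]
gripper_width: 0.024
```

Emit:
play_rows([
  [[0,-0.006,0,0.01],[-0.001,-0.012,0,0.025],[-0.001,-0.02,0,0.045],[-0.001,-0.02,0,0.045],[-0.001,-0.02,0,0.045],[-0.001,-0.02,0,0.045],[-0.001,-0.02,0,0.045],[-0.001,-0.02,0,0.045],[-0.001,-0.02,0,0.04],[-0.0008,-0.0152,0,0.0275],[0,-0.007,0,0],[0,-0.003,0,0],[0,0,0,0]],
])

```text
clock: 18.05
ee_pos: [0.4726, 0.0138, 0.0146]
tcp_rot: [3.142, -0.0, -2.89]
force: [-0.6, 0.3, -2.3]
gripper_width: 0.0237
```

```bash
python3 - <<'E'
from h import *
s=sensors.sense();print(s["ee_pos"],s["tcp_rot"],s["force"],s["moment"],s["gripper_width"])
cv2.imwrite("pics/s6.png",optics.snapshot("side")[:,:,::-1]); crop("pics/s6.png","pics/s6c.png",210,130,140,110,5)
cv2.imwrite("pics/t6.png",optics.snapshot("top")[:,:,::-1]); crop("pics/t6.png","pics/t6c.png",190,120,120,130,4)
E
```

```text
[0.47258325 0.01375975 0.01463511] [ 3.14153240e+00 -6.58613756e-05 -2.89018465e+00] [-0.58167293  0.33499081 -2.29896377] [ 0.02148049  0.08361239 -0.02905157] 0.023743057354752666
```

View pics/s6c.png

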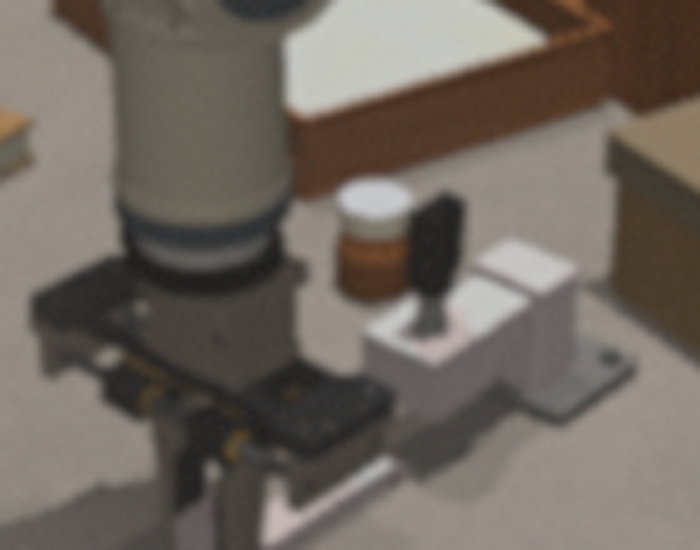

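View pics/t6c.png

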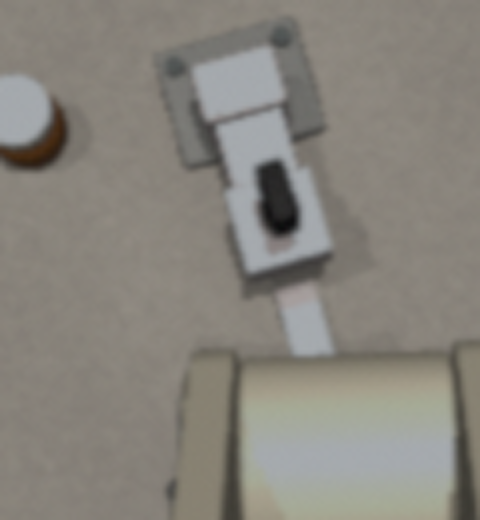

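Emit:
play_rows([
  [[0,0,-0.0004,0],[0.0049,0.00125,0,0],[0.0049,0.00125,0,0],[0.0049,0.00125,0,0],[0.0049,0.00125,0,0],[0.0049,0.00125,0,0]],
])

```text
clock: 18.9
ee_pos: [0.4975, 0.02, 0.0142]
tcp_rot: [3.142, -0.0, -2.89]
force: [-0.1, -0.2, -1.5]
gripper_width: 0.0238
```

Emit:
play_rows([
  [[0.0029,0.00075,0,0],[0.0029,0.00075,0,0],[0.0029,0.00075,0,0]],
])

```text
clock: 19.27
ee_pos: [0.5059, 0.0222, 0.0143]
tcp_rot: [-3.142, -0.0, -2.89]
force: [-0.4, 0.1, -1.3]
gripper_width: 0.0235
```

Emit:
play_rows([
  [[0.0029,0.00075,0,0],[0.0029,0.00075,0,0],[0.0029,0.00075,0,0]],
])

```text
clock: 19.65
ee_pos: [0.5147, 0.0244, 0.0143]
tcp_rot: [-3.142, -0.0, -2.89]
force: [0.4, 0.4, -2.7]
gripper_width: 0.0239
```

Emit:
play_rows([
  [[0.0049,0.00125,0,0],[0.0049,0.00125,0,0],[0.0049,0.00125,0,0],[0.0013,0.0003,0,0],[0,0,0,0]],
])

```text
clock: 20.27
ee_pos: [0.5306, 0.0285, 0.0143]
tcp_rot: [-3.142, 0.0, -2.89]
force: [-0.2, -0.1, -1.8]
gripper_width: 0.024
```

Emit:
play_rows([
  [[0,0,-0.0003,0],[0,0,0,0]],
])

```text
clock: 20.52
ee_pos: [0.5306, 0.0285, 0.0142]
tcp_rot: [-3.142, 0.0, -2.89]
force: [-0.3, 1.0, 2.9]
gripper_width: 0.0242
```

Emit:
play_rows([
  [[0,0,0,0],[0,0,0,0],[0,0,0.01,0],[0,0,0.03,0],[0,0,0.04,0],[0,0,0.04,0],[0,0,0.04,0.012],[0.0203,0.0055,0.003,0.012],[0.0203,0.0055,0,0.012],[0.0203,0.0055,0,0.012],[0.0203,0.0055,0,0],[0.0152,0.004,0,0],[0.005,0.0015,-0.01,0],[0,0,-0.02,0],[0,0,-0.02,0],[0,0,-0.01,0],[0,0,0,0]],
], gripper=0.0)

```text
clock: 22.65
ee_pos: [0.631, 0.0558, 0.1157]
tcp_rot: [3.141, -0.002, -2.842]
force: [-0.4, 0.9, 0.7]
gripper_width: 0.046
```

Emit:
play_rows([
  [[0.0004,0,0,0],[0,0,0,0],[0,0,0,0],[0,0,0,0]],
], gripper=-1, force=35)

```text
clock: 23.15
ee_pos: [0.6326, 0.0559, 0.1174]
tcp_rot: [-3.141, 0.001, -2.842]
force: [0.5, -0.3, 2.5]
gripper_width: 0.0159
```

```bash
python3 - <<'E'
from h import *
s=sensors.sense();print(s["ee_pos"],s["tcp_rot"],s["force"],s["moment"],s["gripper_width"],s["joint_positions"])
cv2.imwrite("pics/s7.png",optics.snapshot("side")[:,:,::-1]); crop("pics/s7.png","pics/s7c.png",210,130,140,110,5)
E
```

```text
[0.63263579 0.05588341 0.1174134 ] [-3.14123312e+00  7.39304975e-04 -2.84176076e+00] [ 0.54637374 -0.32479819  2.53583097] [-0.0906935  -0.01674319  0.00083657] 0.0159464025075061 [ 8.58537131e-02  4.69172177e-01  1.69237058e+00 -2.34131184e-04
  9.79251120e-01 -1.78464389e+00]
```

View pics/s7c.png

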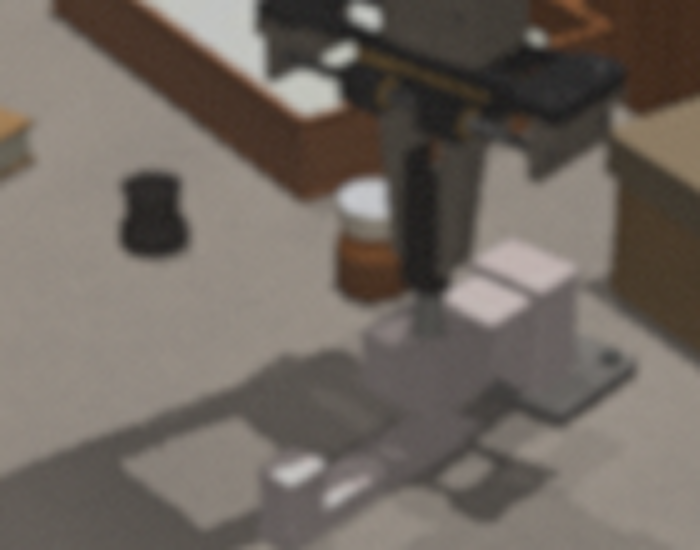

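Emit:
play_rows([
  [[0,0,0,-0.1],[0,0,0,0]],
])

```text
clock: 23.45
ee_pos: [0.6327, 0.0557, 0.1174]
tcp_rot: [-3.141, 0.001, -2.941]
force: [0.4, -1.8, 3.0]
gripper_width: 0.0158
```

```bash
python3 - <<'E'
from h import *
s=sensors.sense();print(s["clock"],s["tcp_rot"][2],s["force"].round(2),s["moment"].round(3),s["joint_positions"][5],s["tau"].round(3))
E
```

```text
23.45 -2.941138705824177 [ 0.37 -1.76  3.  ] [-0.433 -0.045  0.065] -1.685212827381871 [  1.114 -61.354 -28.213   0.655   0.095   0.878]
```

Emit:
play_rows([
  [[0,0,0,-0.1],[0,0,0,0]],
])

```text
clock: 23.7
ee_pos: [0.6326, 0.0557, 0.1173]
tcp_rot: [-3.141, 0.001, -3.039]
force: [0.1, -2.5, 3.2]
gripper_width: 0.0158
```

```bash
python3 - <<'E'
from h import *
s=sensors.sense();print(s["clock"],s["tcp_rot"][2],s["force"].round(2),s["moment"].round(3),s["joint_positions"][5],s["tau"].round(3))
E
```

```text
23.7 -3.03933229299805 [ 0.08 -2.5   3.18] [-0.672 -0.049  0.119] -1.587039857916946 [  1.636 -61.08  -27.998   0.957   0.129   0.869]
```

Emit:
play_rows([
  [[0,0,0,-0.1],[0,0,0,0]],
])

```text
clock: 23.95
ee_pos: [0.6326, 0.0556, 0.1173]
tcp_rot: [-3.141, 0.001, -3.138]
force: [0.4, -3.1, 4.4]
gripper_width: 0.0159
```

```bash
python3 - <<'E'
from h import *
s=sensors.sense();print(s["clock"],s["tcp_rot"][2],s["force"].round(2),s["moment"].round(3),s["joint_positions"][5],s["tau"].round(3))
E
```

```text
23.95 -3.13832804735708 [ 0.41 -3.14  4.39] [-0.868 -0.1    0.062] -1.4880456054639548 [  2.178 -60.635 -27.738   1.264   0.126   0.86 ]
```

Emit:
play_rows([
  [[0,-0.0005,0,-0.13],[0,0,0,-0.14],[0,0,0,-0.14],[0,0,0,-0.14],[0,0,0,-0.14],[0,0,0,-0.14],[0,0,0,-0.14],[0,0,0,-0.13],[0,0,0,0]],
])

```text
clock: 25.08
ee_pos: [0.6322, 0.0549, 0.1172]
tcp_rot: [-3.141, 0.001, 2.044]
force: [0.1, -4.0, 5.9]
gripper_width: 0.0158
```

```bash
python3 - <<'E'
from h import *
s=sensors.sense();print(s["clock"],s["tcp_rot"][2],s["force"].round(2),s["moment"].round(3),s["joint_positions"][5],s["tau"].round(3))
E
```

```text
25.075 2.044372172681422 [ 0.09 -4.01  5.9 ] [-1.186  0.131  0.045] -0.388312664571294 [  2.672 -60.486 -28.345   1.595  -0.361   0.983]
```

Emit:
play_rows([
  [[0,0,0,0],[0,0,0,0],[0,0,0.02,0],[0,0,0.03,0],[-0.0116,-0.0024,0.01,0.15],[-0.02,-0.0054,0,0.17],[-0.02,-0.0054,0,0.17],[-0.02,-0.0054,0,0.17],[-0.02,-0.0054,0,0.17],[-0.01,-0.0024,-0.01,0.17],[0,0,-0.02,0.17],[0,0,-0.02,0.13],[0,0,-0.03,0.049],[0,0,-0.03,0],[0,0,-0.03,0],[0,0,-0.015,0],[0,0,-0.0065,0],[0,0,0,0]],
], gripper=0.0)

```text
clock: 27.32
ee_pos: [0.5311, 0.0291, 0.016]
tcp_rot: [-3.142, 0.0, -2.893]
force: [0.5, -0.0, 0.3]
gripper_width: 0.046
```

```bash
python3 - <<'E'
from h import *
s=sensors.sense();print(s["ee_pos"],s["tcp_rot"],s["force"],s["gripper_width"],s["joint_positions"][5])
cv2.imwrite("pics/s8.png",optics.snapshot("side")[:,:,::-1]); crop("pics/s8.png","pics/s8c.png",210,130,140,110,5)
E
```

```text
[0.53113567 0.02910351 0.0159647 ] [-3.14154673e+00  4.91611179e-04 -2.89280615e+00] [ 0.45682428 -0.00518687  0.26148583] 0.04600447133280423 -1.7677602269359478
```

View pics/s8c.png

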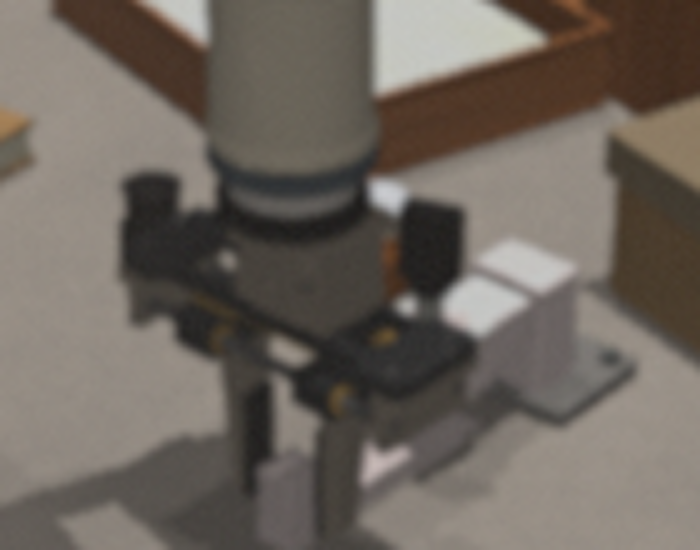

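Emit:
play_rows([
  [[-0.0003,-0.0005,0,0],[0,0,0,0],[0,0,0,0],[0,0,0,0],[0,0,0,0]],
], gripper=-1, force=20)

```text
clock: 28.0
ee_pos: [0.5307, 0.0286, 0.016]
tcp_rot: [-3.141, 0.001, -2.893]
force: [-1.8, 0.3, 6.5]
gripper_width: 0.024
```

```bash
python3 - <<'E'
from h import *
s=sensors.sense();print(s["ee_pos"],s["force"].round(2),s["moment"].round(3))
E
```

```text
[0.53073007 0.0285691  0.01596668] [-1.76  0.27  6.53] [-0.021  0.226  0.002]
```

Emit:
play_rows([
  [[0,0,0.0006,0],[0,0,0,0],[0,0,0,0]],
])

```text
clock: 28.38
ee_pos: [0.5303, 0.0285, 0.016]
tcp_rot: [3.142, -0.0, -2.893]
force: [-0.3, 0.4, -1.0]
gripper_width: 0.0242
```

```bash
python3 - <<'E'
from h import *
s=sensors.sense();print(s["ee_pos"],s["force"].round(2),s["moment"].round(3))
E
```

```text
[0.53030622 0.02853111 0.01598891] [-0.29  0.36 -0.99] [ 0.057 -0.071 -0.063]
```

Emit:
play_rows([
  [[-0.0012,-0.0003,0,0],[-0.0012,-0.0003,0,0],[-0.0012,-0.0003,0,0]],
])

```text
clock: 28.75
ee_pos: [0.5267, 0.0276, 0.016]
tcp_rot: [3.142, -0.0, -2.893]
force: [0.3, -0.5, -1.2]
gripper_width: 0.0238
```

Emit:
play_rows([
  [[-0.0012,-0.0003,0,0],[-0.0012,-0.0003,0,0]],
])

```text
clock: 29.0
ee_pos: [0.5243, 0.027, 0.016]
tcp_rot: [3.142, -0.0, -2.893]
force: [0.4, -0.4, -1.1]
gripper_width: 0.0241
```

Emit:
play_rows([
  [[0.0012,0.0003,0,0],[0.0012,0.0003,0,0],[0.0012,0.0003,0,0]],
])

```text
clock: 29.38
ee_pos: [0.528, 0.028, 0.016]
tcp_rot: [3.142, -0.0, -2.893]
force: [-1.0, -0.3, -1.3]
gripper_width: 0.0239
```

Emit:
play_rows([
  [[0.0012,0.0003,0,0],[0.0012,0.0003,0,0]],
])

```text
clock: 29.62
ee_pos: [0.5305, 0.0286, 0.016]
tcp_rot: [3.142, -0.0, -2.893]
force: [-0.6, 0.6, -1.0]
gripper_width: 0.0237
```

Emit:
play_rows([
  [[0,0,0,0],[0,0,0,0],[0,0,0.01,0],[0,0,0.03,0],[0,0,0.04,0],[0,0,0.04,-0.126],[0,0,0.04,-0.17],[0.01,0.0025,0.002,-0.17],[0.02,0.005,0,-0.17],[0.02,0.005,0,-0.17],[0.02,0.005,0,-0.17],[0.02,0.005,0,-0.17],[0.0117,0.0035,0,-0.17],[0,0,-0.01,-0.03],[0,0,-0.02,0],[0,0,-0.02,0],[0,0,-0.01,0],[0,0,0,0]],
], gripper=0.0)

```text
clock: 31.88
ee_pos: [0.6313, 0.0544, 0.1168]
tcp_rot: [-3.14, -0.001, 2.045]
force: [-0.5, 0.2, -0.2]
gripper_width: 0.0459
```

Emit:
play_rows([
  [[0,0,0,0],[0,0,0,0],[0,0,0,0],[0,0,0,0]],
], gripper=-1, force=35)

```text
clock: 32.38
ee_pos: [0.6323, 0.0545, 0.1186]
tcp_rot: [3.141, 0.0, 2.044]
force: [-0.9, -0.7, 2.9]
gripper_width: 0.0157
```

```bash
python3 - <<'E'
from h import *
s=sensors.sense();print(s["ee_pos"],s["tcp_rot"],s["force"].round(2),s["moment"].round(3),s["joint_positions"][5],s["gripper_width"])
cv2.imwrite("pics/s9.png",optics.snapshot("side")[:,:,::-1]); crop("pics/s9.png","pics/s9c.png",210,130,140,110,5)
E
```

```text
[0.63233071 0.05445617 0.11856667] [3.14112178e+00 3.73017784e-04 2.04444743e+00] [-0.93 -0.7   2.94] [-0.101  0.141  0.074] -0.38990186896012824 0.015701683195236606
```

View pics/s9c.png

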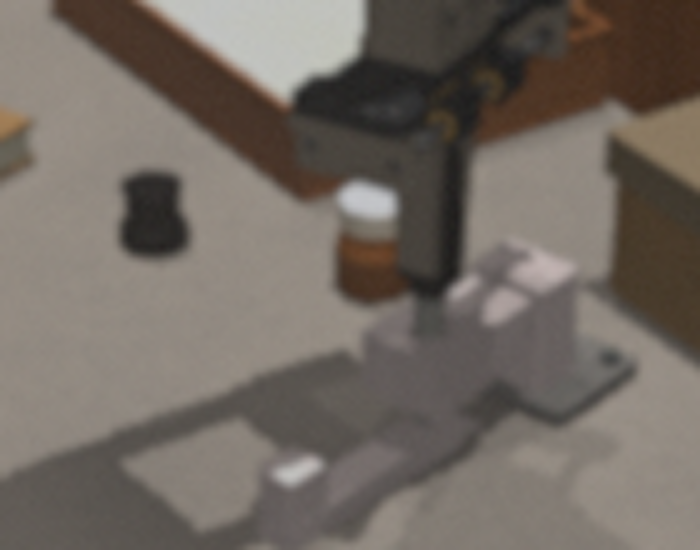

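Emit:
play_rows([
  [[0,0,0,-0.14],[0,0,0,-0.15],[0,0,0,-0.15],[0,0,0,-0.15],[0,0,0,-0.15],[0,0,0,-0.15],[0,0,0,-0.15],[0,0,0,-0.11],[0,0,0,0]],
])

```text
clock: 33.55
ee_pos: [0.6317, 0.0545, 0.1185]
tcp_rot: [-3.141, 0.001, 0.893]
force: [-2.3, 0.1, 6.2]
gripper_width: 0.0156
```

```bash
python3 - <<'E'
from h import *
s=sensors.sense();print(s["ee_pos"],s["tcp_rot"],s["force"].round(2),s["moment"].round(3),s["joint_positions"][5],s["gripper_width"])
E
```

```text
[0.63170046 0.05446148 0.11853313] [-3.14110172e+00  5.68758601e-04  8.92808383e-01] [-2.25  0.05  6.17] [-0.168  0.823  0.034] 0.7617136105092206 0.01560382511746044
```

Emit:
play_rows([
  [[0,0,0,0],[0,0,0,0],[0,0,0.02,0],[0,0,0.03,0],[-0.0112,-0.0029,0.01,-0.08],[-0.02,-0.005,0,-0.14],[-0.02,-0.005,0,-0.14],[-0.02,-0.005,0,-0.14],[-0.02,-0.005,0,-0.141],[-0.01,-0.0025,-0.01,0],[0,0,-0.02,0],[0,0,-0.03,0],[0,0,-0.03,0],[0,0,-0.03,0],[0,0,-0.03,0],[0,0,-0.01,0],[0,0,-0.0025,0],[0,0,0,0]],
], gripper=0.0)

```text
clock: 35.8
ee_pos: [0.5317, 0.0292, 0.0163]
tcp_rot: [3.141, -0.001, 0.254]
force: [-0.5, 0.4, -0.1]
gripper_width: 0.0456
```

```bash
python3 - <<'E'
from h import *
s=sensors.sense();print(s["ee_pos"],s["tcp_rot"],s["force"].round(2),s["moment"].round(3),s["joint_positions"][5],s["gripper_width"])
cv2.imwrite("pics/s10.png",optics.snapshot("side")[:,:,::-1]); crop("pics/s10.png","pics/s10c.png",210,130,140,110,5)
E
```

```text
[0.5316582  0.02919226 0.01634313] [ 3.14134829e+00 -1.25714323e-03  2.54027018e-01] [-0.49  0.4  -0.08] [-0.03   0.139  0.007] 1.3687807390193067 0.045578244039580926
```

View pics/s10c.png

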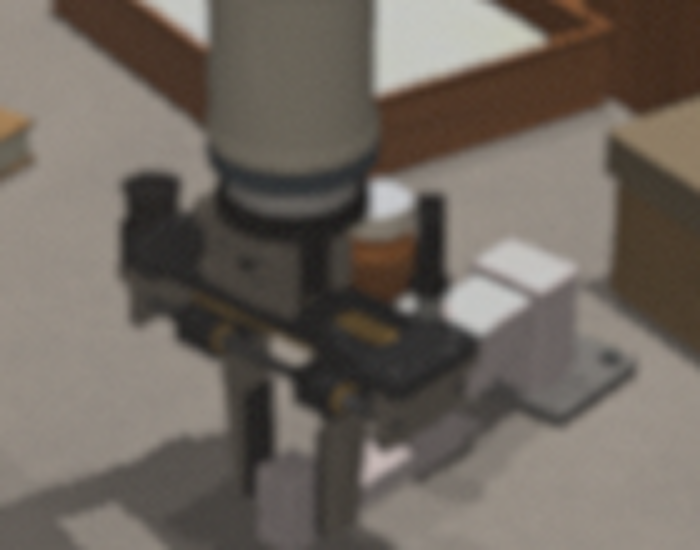

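Emit:
play_rows([
  [[-0.0008,-0.0005,0,0],[0,0,0,0],[0,0,0,0],[0,0,0,0],[0,0,0,0]],
], gripper=-1, force=20)

```text
clock: 36.48
ee_pos: [0.5303, 0.0286, 0.016]
tcp_rot: [3.142, -0.0, 0.253]
force: [0.2, -0.7, 5.6]
gripper_width: 0.024
```

Emit:
play_rows([
  [[0,0,0.0005,0],[0,0,0,0]],
])

```text
clock: 36.72
ee_pos: [0.5303, 0.0286, 0.016]
tcp_rot: [3.141, -0.0, 0.253]
force: [0.5, -0.4, 0.1]
gripper_width: 0.0241
```

Emit:
play_rows([
  [[0.0012,0.0003,0,0],[0.0012,0.0003,0,0],[0.0012,0.0003,0,0]],
])

```text
clock: 37.1
ee_pos: [0.5305, 0.0287, 0.0159]
tcp_rot: [-3.141, 0.006, 0.254]
force: [-12.8, -6.5, 15.5]
gripper_width: 0.0238
```

Emit:
play_rows([
  [[0.0012,0.0003,0,0],[0.0012,0.0003,0,0]],
])

```text
clock: 37.35
ee_pos: [0.5317, 0.0293, 0.0159]
tcp_rot: [-3.141, 0.008, 0.254]
force: [-14.0, -5.6, 17.3]
gripper_width: 0.0237
```

Emit:
play_rows([
  [[-0.0012,-0.0003,0,0],[-0.0012,-0.0003,0,0],[-0.0012,-0.0003,0,0]],
])

```text
clock: 37.72
ee_pos: [0.532, 0.0293, 0.0159]
tcp_rot: [-3.141, 0.001, 0.253]
force: [0.9, 0.5, -0.2]
gripper_width: 0.0236
```

Emit:
play_rows([
  [[-0.0012,-0.0003,0,0],[-0.0012,-0.0003,0,0]],
])

```text
clock: 37.98
ee_pos: [0.5306, 0.0287, 0.016]
tcp_rot: [3.141, -0.001, 0.253]
force: [2.5, -0.0, -4.9]
gripper_width: 0.0238
```

Emit:
play_rows([
  [[-0.0012,-0.0003,-0.0002,0],[-0.0012,-0.0003,-0.0002,0],[-0.0012,-0.0003,0,0]],
])

```text
clock: 38.35
ee_pos: [0.5271, 0.0278, 0.0159]
tcp_rot: [3.141, -0.001, 0.253]
force: [4.6, 1.4, -1.8]
gripper_width: 0.024
```

```bash
python3 - <<'E'
from h import *
s=sensors.sense();print(s["ee_pos"],s["tcp_rot"],s["force"].round(2),s["moment"].round(3))
E
```

```text
[0.52710911 0.02776506 0.0159212 ] [ 3.14139130e+00 -1.20303128e-03  2.53256569e-01] [ 4.63  1.4  -1.8 ] [ 0.088 -0.393 -0.011]
```

Emit:
play_rows([
  [[-0.0012,-0.0003,0,0],[-0.0012,-0.0003,0,0]],
])

```text
clock: 38.6
ee_pos: [0.5246, 0.0271, 0.0159]
tcp_rot: [3.141, -0.001, 0.253]
force: [4.0, 1.0, -0.4]
gripper_width: 0.0235
```

Emit:
play_rows([
  [[0,0,0,0]],
])

```text
clock: 38.72
ee_pos: [0.5244, 0.0271, 0.0159]
tcp_rot: [3.141, -0.001, 0.253]
force: [3.3, 0.9, 2.0]
gripper_width: 0.024
```

Emit:
play_rows([
  [[0.0012,0.0003,0.0004,0],[0.0012,0.0003,0.0004,0],[0.0012,0.0003,0.0003,0]],
])

```text
clock: 39.1
ee_pos: [0.5251, 0.0277, 0.0161]
tcp_rot: [-3.141, 0.005, 0.253]
force: [-4.9, -1.8, 2.0]
gripper_width: 0.0237
```

Emit:
play_rows([
  [[0.0012,0.0003,0.0002,0],[0.0012,0.0003,0,0]],
])

```text
clock: 39.35
ee_pos: [0.5273, 0.0284, 0.0162]
tcp_rot: [-3.141, 0.005, 0.253]
force: [-4.3, -2.0, 0.9]
gripper_width: 0.0235
```

Emit:
play_rows([
  [[-0.0012,-0.0003,-0.0004,0],[-0.0012,-0.0003,-0.0004,0],[-0.0012,-0.0003,-0.0004,0]],
])

```text
clock: 39.72
ee_pos: [0.5274, 0.028, 0.0159]
tcp_rot: [3.141, -0.002, 0.253]
force: [2.5, 2.3, -0.0]
gripper_width: 0.0235
```

Emit:
play_rows([
  [[-0.0012,-0.0003,-0.0001,0],[-0.0012,-0.0003,0,0]],
])

```text
clock: 39.98
ee_pos: [0.5249, 0.0271, 0.016]
tcp_rot: [3.141, -0.001, 0.253]
force: [3.2, 0.6, -2.2]
gripper_width: 0.0237
```

Emit:
play_rows([
  [[-0.0012,-0.0003,0,0]],
])

```text
clock: 40.1
ee_pos: [0.5235, 0.0268, 0.0159]
tcp_rot: [3.141, -0.001, 0.253]
force: [4.0, 1.4, -1.4]
gripper_width: 0.0238
```

Emit:
play_rows([
  [[0,0,0,0],[0,0,0,0],[0,0,0,0],[0,0,0.01,0],[0,0,0.03,0],[0,0,0.04,0],[-0.02,0,0.04,0],[-0.04,0.03,0.03,0],[-0.04,0.06,0,0],[-0.03,0.06,0,0],[-0.02,0.06,0,0],[0,0.06,0,0],[0,0.05,0,0],[0,0,0,0],[0,0,0,0]],
], gripper=0.0)

```text
clock: 41.98
ee_pos: [0.3801, 0.3334, 0.1658]
tcp_rot: [3.141, 0.001, 0.254]
force: [-0.8, -0.8, -0.2]
gripper_width: 0.0457
```

```bash
python3 - <<'E'
from fit import *
s=sensors.sense();print(s["ee_pos"],s["force"].round(2),s["gripper_width"])
cv2.imwrite("pics/s11.png",optics.snapshot("side")[:,:,::-1]); crop("pics/s11.png","pics/s11c.png",210,130,140,110,5)
im=optics.snapshot("top")[:,:,::-1].copy();cv2.imwrite("pics/t11.png",im); crop("pics/t11.png","pics/t11c.png",200,120,120,130,4)
E
```

```text
[0.38006231 0.33344003 0.16575152] [-0.79 -0.76 -0.24] 0.045652088713398015
```

View pics/s11c.png

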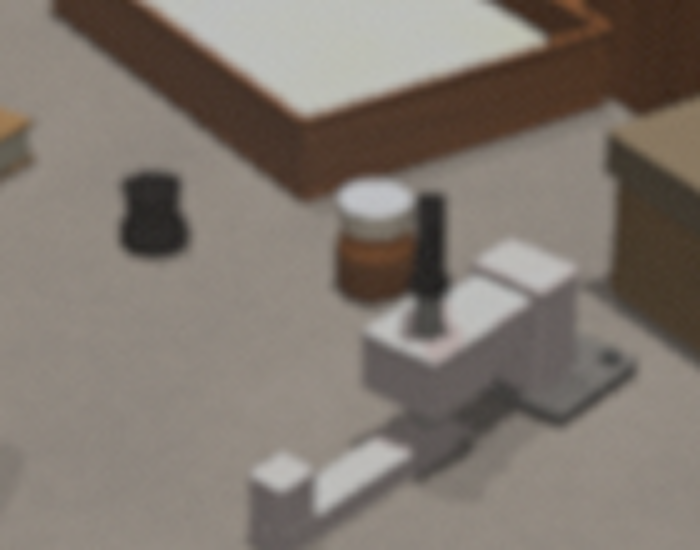

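View pics/t11c.png

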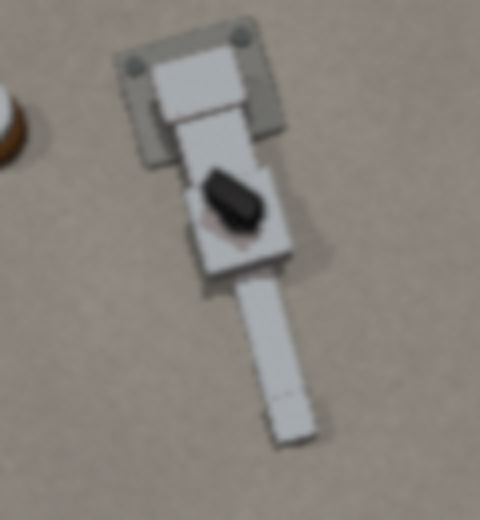

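View pics/t11.png

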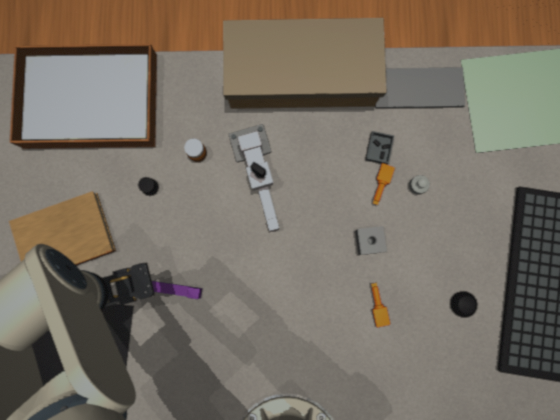

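```bash
python3 - <<'E'
from fit import *
T=lambda c:pix(c,200,120,4)
pts=np.array([[13,12,45],[13,-12,45],[-13,-12,45],[-13,12,45]])/1e3
b,e=fit("top",pts,T([(267,399),(307,389),(316,434),(276,444)]),[.52,.027,.25]);print(b,e)
s=np.array([.63206,.05465]);d=s-b[:2];c,q=np.cos(b[2]),np.sin(b[2])
print("slot in block",c*d[0]+q*d[1],-q*d[0]+c*d[1])
E
```

```text
[0.52259671 0.02628564 0.20692307] 0.32478133866504777
slot in block 0.11295563310315368 0.005270092267096967
```

```bash
python3 -c "
from station import manip,sensors
manip.close_job();print(sensors.sense()['clock'])"
```

```text
the job is handed in; nothing more can be done
the job is handed in; nothing more can be done
```

The job is handed in. The black driver stands in the screw's slot and the aluminium block lies under the foot with a light drag. No verdict came back, so the checks below are my own.

**Setting the height:** I lowered the foot in two clockwise turns, about 1.40 rad and then 1.15 rad. After the first turn the slide test found only desk friction, so the foot was still clear. After the second I felt drag both ways. Steady pulls took 3.3 to 4.9 N and pushes took 4.7 to 5.2 N. That works out to about 2.3 to 3.5 N of foot force, depending on friction, against the 1.5 to 5.5 N wanted. I did not turn further to reach exactly 3.5 N.

**Last pictures:** The block is flat with the foot at about 112 mm along the tongue (limit 124 mm). The driver is upright, the listed bystanders look unmoved and the gripper is clear.

**What went wrong or disagreed:**
- The two orange look-alike drivers tipped over on the desk around the time I reached for the real one. I felt no knock, but my arm may have caused it.
- My first push under the foot read about 15 N sideways and 17 N vertically, because the gripper was pressing the block onto the desk. I believe the foot force stayed low, but I could not measure it directly. The later gentle strokes did not show this.
- The picture fit put the block's yaw at 0.21 rad and the screw 5 mm off the tongue's centre line. The gripper's own yaw was 0.25 rad, which puts the offset near zero. Both are inside the 11 mm limit.

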